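# Find the full sugar tin by feel

### The arm

A 7-joint arm with a two-finger parallel gripper is mounted at the origin on the work surface. World frame = base frame: x ahead of the robot, y to its left, z up, the work surface at z = 0. Lengths are in mm, angles in degrees, forces in N, time in s.
With the tool pointing down it reaches from about 350 to 900 mm from the base axis. Payload 19.9 kg.
Tool frame: the origin (TCP) lies midway between the tips of the shut fingers; the grasp point (between the pads) lies pinch_z behind it (pinch_z is the distance from the TCP to the grasp point, in mm); z points along the fingers, y is the line along which they close (so a half turn about z gives the same grasp; the last joint's range is limited). The gripper opens to 94 mm and grips with 3 to 60 N. Pads are 16 mm wide; open, the fingers measure 119 mm over their backs; the gripper's body (75 mm by 177 mm) begins 78 mm behind the grasp point.
Start: joints at [-68.153, 23.915, -0.59, 92.452, 0.269, 63.638, -3.037], TCP at [256.435, 569.944, 173.625] pointing down, gripper open.
Joint ranges: [-161.28, 161.28], [-22.2, 115.67], [-73.04, 71.86], [3.21, 147.25], [-68.34, 248.33], [10.77, 114.83], [-161.83, 161.83]. Speed limits (degrees/s): [108.29, 108.29, 136.94, 136.94, 172.46, 172.46, 172.46].

### API

Orientations are given as a 3x3 rotation matrix whose columns are the frame's x, y, z axes.
In Python, from plant import sense, snapshot, close_job, pinch_z gives the robot as it stands.
- The arm moves only by the tool step_arm, never from a script. Its argument "deltas" is a list of rows, each a list of 3 entries, a list of its own where there are three numbers: the shift along the tool's x, y, z in cm, then the turn, a rotation vector about the tool's x, y, z in rad, then the opening, from 0 (shut) to 1 (fully open). In form: [[[tx, ty, tz], [ax, ay, az], grip], ...]. A call has 1 to 20 rows; each row is the pose to reach, as a shift and turn from the pose commanded when the call began, along the tool's axes at that moment; what a row does not reach only later rows make up. A row lasts 1/8 s, in which the tool goes at most 62.5 mm and 10.7 degrees, less where a joint would pass 70% of its speed; a pose out of reach is approached as far as the arm can. A call with a gripper value outside its range is refused whole. The fingers move at their own pace and stop on an object; "newtons" is the grip in N (left out, the last holds). Time passes only in rows, so rows that repeat a pose let the fingers close. It gives the time, the measured TCP pose, the force, the opening and the grip force at its end, in the units of the state.
- sense(): the state, without advancing time (a new reading comes with each control period).
- snapshot(name): name is "side" or "top" or "wrist"; returns a dict with "frame" (384x512x3 uint8, blue, green, red), "intrinsics" (3x3 intrinsics, pixels), "pose" (4x4, takes a point from camera to world coordinates). Camera axes: x right, y down, z forward; pixel columns grow to the right and rows downward; lengths in mm; the calibration is good to about 2 mm. A picture is of the moment at which its call begins. There is no depth.
- close_job(): hands the job in; it is judged then, once.
The state is a dict: "time_s": time; "joint_positions": joint angles; "joint_velocities": joint speeds; "joint_torque": joint torques, N m; "eef_pos": TCP position; "orientation": TCP orientation; "contact_force": force on the tool from outside, world axes, zero at the start; "wrist_torque": the same for the moment, N m; "opening": opening from 0.0 (shut) to 1.0 (fully open); "grasp_force": force on a finger pad.
Only numpy, scipy, OpenCV 4.12 (cv2) and the standard library are available. Lean on these libraries where they do the work, as an engineer would, in place of code of your own. Each camera call takes 0.05 s, during which the arm holds its last target. There are 200 camera calls.

### The job

I need to measure out palm sugar: lift the yellow measuring cup up and off the rail and stand it upright on the wooden board, fully on it, then let go of it. Then find by feel which of the three identical closed tins is the full, heavy one, and finish while holding that tin up, upright and still, its base at least 10 cm above the worktop and nothing else carrying it. Leave the two light tins standing on the worktop, do not drop or knock over anything, and leave the other things where they are.

Things in the scene. Friction and masses are not known exactly. Their poses are not given: they have to be found in the camera images.
- cup_mid (a point): Yellow plastic measuring cup, open on top, hanging upright on the near side of the rail: 56 mm across with straight sides, 60 mm tall, 60 g. This point: on its axis, half-way up, 30 mm above its foot; z up, x towards its strap handle and the rail. Can be gripped from above across its sides, along its y.
- cup: The same cup, origin under its foot. Its strap handle, 24 mm wide, 27 to 46 mm from the axis on the +x side, tops out 19 mm above the rim and is bent over the rail's top bar; its end reaches 18 mm down behind the bar. Unhook: up by over 20 mm, then over 25 mm in -x, away from the rail.
- rail: Fixed hanging rail for cups: two posts 290 mm apart carry a 10 mm round top bar along the rail's y, its top 205 mm above the worktop, and a lower bar (160 mm at its top) that the cup's strap leans on. Origin under the bar at worktop height, z up, x away from the cup (the cup hangs with its axis 38 mm on the -x side).
- board: Fixed square wooden board, 180 x 180 mm, 15 mm thick, lying on the worktop. Origin at the centre of its underside, z up, x and y along its sides.
- table: Stainless steel worktop, its top at height 0, origin on its top. Fixed to it, off to the right and clear of the work: a gas burner 300 x 300 mm, 112 mm high, its left side at least 400 mm to the right of the robot's middle line, and behind it at the far right an amber bottle 190 mm tall.
- tin_a_mid (a point): One of three closed round tins, all alike from outside: red, white band, brass-coloured lid, 60 mm across, 110 mm tall, upright on the worktop. This point: its centre, 55 mm above its base; z up. One of the three (a different one each time) is full, about 430 g; the other two are nearly empty, about 140 g each. The block inside can rattle by 1 mm.
- tin_b_mid (a point): One of three closed round tins, all alike from outside: red, white band, brass-coloured lid, 60 mm across, 110 mm tall, upright on the worktop. This point: its centre, 55 mm above its base; z up. One of the three (a different one each time) is full, about 430 g; the other two are nearly empty, about 140 g each. The block inside can rattle by 1 mm.
- tin_c_mid (a point): One of three closed round tins, all alike from outside: red, white band, brass-coloured lid, 60 mm across, 110 mm tall, upright on the worktop. This point: its centre, 55 mm above its base; z up. One of the three (a different one each time) is full, about 430 g; the other two are nearly empty, about 140 g each. The block inside can rattle by 1 mm.
- pot: Empty blue enamel pot, about 180 mm across and 100 mm tall, loose bystander behind the tins; origin under its centre.
- spoon_rest: White round ceramic spoon rest, 104 mm across, 14 mm high, loose bystander; origin under its centre.
- pestle: Wooden pestle lying on its side, 170 mm long, 42 mm thick, along its x; loose bystander; origin under its middle.
- mortar: Grey stone mortar, 150 mm across, 80 mm high, loose bystander; origin under its centre.
- jar: Closed jar, 64 mm across, 90 mm tall, loose bystander; origin under its centre.
- tin_a: The same tin as point tin_a_mid; this is its origin, the centre of its underside.
- tin_b: The same tin as point tin_b_mid; this is its origin, the centre of its underside.
- tin_c: The same tin as point tin_c_mid; this is its origin, the centre of its underside.

How it is judged:
By the outcome, as a careful person would: the job done as asked, in the order asked, and still so for the second after the job is handed in, while the arm keeps its last pose, push and grip.
It also fails if it takes over 64 s, if anything falls off the work surface, if the arm or the gripper's body presses on something with over 40 N, if the wrist force passes 120 N, or if a joint passes its speed limit or range.

## Working session

There is one attempt and no reset: what is moved stays moved. The work goes in short steps, Python scripts to look and compute and a tool call to move; the robot and the scene stay as the last step left them, time stands still between calls to the robot, and variables do not carry over. Pictures are saved under pics/ and viewed, at most 10 in all, crops included, and the job is handed in when it is done.

Besides the shell and the picture viewer there is one more tool, called after "Call:" as name([rows], argument=value, ...), one row to a line, values as JSON. step_arm: Moves the arm, as the interface text tells. Its arguments: {"type":"object","properties":{"deltas":{"type":"array","items":{"type":"array"}},"newtons":{"type":"number"}},"required":["deltas"]}

```bash
mkdir -p pics; ls; python3 - <<'E'
from plant import sense, snapshot, pinch_z
import cv2,numpy as np,pickle
print(pinch_z); s=sense()
for k,v in s.items(): print(k,np.round(v,3).tolist())
d={}
for n in("side","top","wrist"):
    d[n]=snapshot(n); cv2.imwrite(f"pics/{n}0.png",d[n]["frame"]); print(n,np.round(d[n]["intrinsics"],1).tolist(),np.round(d[n]["pose"],3).tolist())
pickle.dump(d,open("s0.pkl","wb"))
E
```

```text
pics
18.8
time_s 0.0
joint_positions [-68.154, 23.947, -0.588, 92.484, 0.268, 63.638, -3.036]
joint_velocities [0.037, -0.069, -0.049, -0.02, -0.024, 0.068, 0.067]
joint_torque [-0.001, -85.127, 0.639, -42.596, -0.049, 0.019, 0.0]
eef_pos [256.296, 569.589, 173.046]
orientation [[-0.912, 0.41, -0.0], [0.41, 0.912, -0.001], [-0.0, -0.001, -1.0]]
contact_force [-0.737, -0.857, 0.559]
wrist_torque [0.009, 0.013, -0.045]
grasp_force 0.0
opening 1.0
side [[380.5, 0.0, 250.2], [0.0, 380.5, 191.4], [0.0, 0.0, 1.0]] [[0.728, -0.493, 0.476, -137.017], [-0.686, -0.528, 0.501, -728.735], [0.004, -0.691, -0.723, 1129.294], [0.0, 0.0, 0.0, 1.0]]
top [[402.9, 0.0, 252.6], [0.0, 402.9, 187.3], [0.0, 0.0, 1.0]] [[0.008, -0.986, 0.164, 285.917], [-1.0, -0.009, -0.003, -4.984], [0.004, -0.164, -0.986, 1589.436], [0.0, 0.0, 0.0, 1.0]]
wrist [[299.4, 0.0, 254.3], [0.0, 299.4, 196.9], [0.0, 0.0, 1.0]] [[0.409, 0.877, 0.251, 182.752], [0.912, -0.393, -0.113, 603.23], [-0.0, 0.276, -0.961, 384.398], [0.0, 0.0, 0.0, 1.0]]
```

View pics/top0.png

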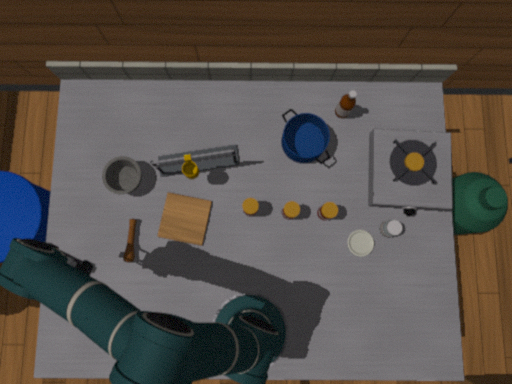

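View pics/side0.png

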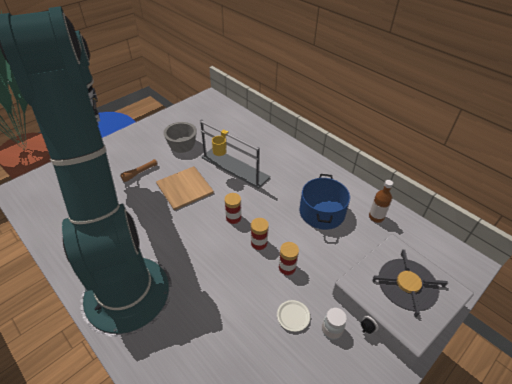

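The top view shows the cup at about (190,169) on the rail running (155,165) to (237,150). The board is at (185,218) and the tin lids at (251,206), (291,210) and (330,211). The side view shows the same layout, with the cup at (220,147). Next I'll segment these and measure positions.

```bash
cat > h.py <<'E'
import numpy as np,cv2,pickle
def onplane(s,uv,z):
    P=s["pose"];r=P[:3,:3]@np.linalg.solve(s["intrinsics"],np.r_[uv,1.0]);o=P[:3,3]
    return o+r*(z-o[2])/r[2]
def proj(s,p):
    P=s["pose"];q=s["intrinsics"]@(P[:3,:3].T@(np.asarray(p,float)-P[:3,3]));return q[:2]/q[2]
def blobs(s,lo,hi,amin=40):
    m=cv2.inRange(cv2.cvtColor(s["frame"],cv2.COLOR_BGR2HSV),lo,hi)
    n,l,st,c=cv2.connectedComponentsWithStats(m)
    return [(c[i],st[i],l==i) for i in range(1,n) if st[i][4]>=amin]
E
python3 - <<'E'
from h import *
d=pickle.load(open("s0.pkl","rb"))
for n in("top","side"):
    print(n)
    for c,st,m in blobs(d[n],(12,150,90),(32,255,255),25):
        print(np.round(c,1),st.tolist(),"z110",np.round(onplane(d[n],c,110)),"z188",np.round(onplane(d[n],c,188)))
    for c,st,m in blobs(d[n],(8,70,90),(22,190,255),500):
        box=cv2.boxPoints(cv2.minAreaRect(np.argwhere(m)[:,::-1].astype(np.float32)))
        if st[4]<4000: print("wood",st.tolist(),[np.round(onplane(d[n],b,15)[:2]).tolist() for b in box])
t=cv2.resize(d["top"]["frame"][130:200,140:250],None,fx=5,fy=5,interpolation=cv2.INTER_CUBIC)
s=cv2.resize(d["side"]["frame"][110:200,180:285],None,fx=5,fy=5,interpolation=cv2.INTER_CUBIC)
cv2.imwrite("pics/zoom_t.png",cv2.copyMakeBorder(t,0,0,0,0,0));
c=np.zeros((600,800,3),np.uint8);c[:245,:385]=cv2.resize(t,(385,245));c[:450,385:790]=cv2.resize(s,(405,450))[:, :405] if False else 0
s2=cv2.resize(s,(400,343));c[:343,390:790]=s2;cv2.imwrite("pics/zoom.png",c[:350])
E
```

```text
top
[ 34.5 136.3] [10, 92, 48, 97, 2556] z110 [720. 819. 110.] z188 [697. 776. 188.]
[481.3 135.4] [444, 95, 68, 107, 3605] z110 [ 740. -880.  110.] z188 [ 716. -834.  188.]
[414.1 161.4] [405, 152, 19, 19, 281] z110 [ 636. -617.  110.] z188 [ 618. -585.  188.]
[189.3 165.6] [182, 154, 16, 23, 138] z110 [612. 229. 110.] z188 [595. 216. 188.]
[250.2 205.8] [243, 198, 16, 16, 198] z110 [462.  -1. 110.] z188 [453.  -2. 188.]
[291.3 209.3] [283, 202, 17, 16, 206] z110 [ 450. -153.  110.] z188 [ 442. -145.  188.]
[329.1 209.9] [321, 202, 17, 16, 210] z110 [ 449. -293.  110.] z188 [ 441. -277.  188.]
[487.1 299.2] [458, 202, 54, 173, 5226] z110 [ 134. -849.  110.] z188 [ 142. -805.  188.]
[130.5 230.3] [128, 220, 6, 23, 68] z110 [369. 435. 110.] z188 [364. 412. 188.]
[ 20.  348.2] [0, 307, 74, 77, 2022] z110 [-43. 796. 110.] z188 [-26. 753. 188.]
[ 80.7 381.5] [75, 380, 12, 4, 39] z110 [-151.  576.  110.] z188 [-128.  546.  188.]
[ 98.9 381.6] [88, 380, 22, 4, 62] z110 [-151.  514.  110.] z188 [-128.  486.  188.]
[211.3 381.7] [194, 380, 39, 4, 81] z110 [-148.  127.  110.] z188 [-126.  120
[... 1170 characters left out ...]
26.0, 523.0]]
wood [153, 0, 70, 34, 978] [[1449.0, 2051.0], [1791.0, 2413.0], [1753.0, 1466.0], [1460.0, 1239.0]]
wood [239, 0, 77, 41, 1214] [[1870.0, 1532.0], [2260.0, 1832.0], [2149.0, 942.0], [1824.0, 764.0]]
wood [92, 58, 105, 46, 1577] [[477.0, 1165.0], [719.0, 1570.0], [1086.0, 999.0], [806.0, 685.0]]
wood [446, 111, 66, 66, 2420] [[1461.0, -351.0], [1786.0, -276.0], [1759.0, -605.0], [1464.0, -645.0]]
wood [0, 134, 48, 34, 672] [[-69.0, 1004.0], [138.0, 1001.0], [101.0, 811.0], [-91.0, 823.0]]
wood [156, 167, 57, 42, 1388] [[351.0, 356.0], [559.0, 316.0], [482.0, 139.0], [292.0, 183.0]]
wood [442, 323, 70, 61, 2482] [[556.0, -800.0], [693.0, -801.0], [693.0, -980.0], [566.0, -969.0]]
```

View pics/zoom.png

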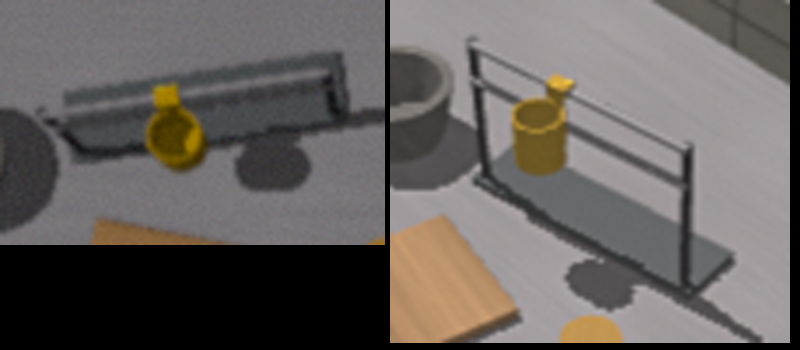

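The zooms show the rail's post tops at top-view (158.6,158) and (237,146.6), and side-view (201.5,121) and (258,148.8). The cup's rim centre is at top-view (189.7,168.6) and side-view (219.4,139.7). I'll triangulate these.

```bash
python3 - <<'E'
from h import *
from scipy.optimize import least_squares
d=pickle.load(open("s0.pkl","rb"))
def tri(a,b): return least_squares(lambda p:np.r_[proj(d["top"],p)-a,proj(d["side"],p)-b],[500,0,100])
for n,a,b in(("postL",(158.6,158),(201.5,121)),("postR",(237,146.6),(258,148.8)),("rim",(189.7,168.6),(219.4,139.7))):
    r=tri(a,b);print(n,r.x.round(),np.round(r.fun,1),onplane(d["top"],a,200 if n!="rim" else 188).round())
L=onplane(d["top"],(158.6,158),200);R=onplane(d["top"],(237,146.6),200);v=(L-R);print(np.linalg.norm(v),np.degrees(np.arctan2(v[1],v[0])))
for n,p in(("a",(462,-1,110)),("b",(450,-153,110)),("c",(449,-293,110))): print(n,proj(d["side"],p))
for c,st,m in blobs(d["side"],(5,150,90),(32,255,255),60): print(c.round(1),st.tolist())
w=d["wrist"];print("wrist",proj(w,(585,214,188)),proj(w,(421,257,15)))
E
```

```text
postL [608. 326. 209.] [-1.5  2.3  3.2 -0.6] [619. 324. 200.]
postR [656.  51. 203.] [-1.3  1.7  2.2 -0.5] [663.  47. 200.]
rim [586. 213. 187.] [ 0.3 -0.5 -0.7  0.1] [584. 214. 188.]
279.9573776486343 99.059866302746
a [231.70087299 198.16685931]
b [258.38867235 223.72793895]
c [288.23069412 248.52513513]
[219.2 143.6] [212, 130, 16, 25, 252]
[380.5 195.3] [376, 190, 11, 11, 73]
wrist [ 83.41554143 602.15032716] [110.26393269 357.38025687]
```

```bash
cat >> h.py <<'E'
def mv(target,yaw):
    """deltas to a down-pointing pose, tool y at world angle yaw (deg)"""
    from plant import sense
    from scipy.spatial.transform import Rotation as Ro
    s=sense();R=np.array(s["orientation"]);a=np.radians(yaw);y=np.array([np.cos(a),np.sin(a),0]);z=np.array([0,0,-1.])
    T=np.c_[np.cross(y,z),y,z]
    print("t",round(s["time_s"],2),"cm",(R.T@(np.array(target)-s["eef_pos"])/10).round(2),"rot",Ro.from_matrix(R.T@T).as_rotvec().round(3))
E
python3 - <<'E'
from h import *
mv((583,214,290),99.5)
E
```

```text
t 0.15 cm [-44.39 -19.04 -11.66] rot [-0.001 -0.    -0.589]
```

Call:
step_arm([
  [[-3,-1.5,-3],[0,0,-0.1],1],
  [[-8,-3.5,-6],[0,0,-0.2],1],
  [[-13,-5.5,-9],[0,0,-0.3],1],
  [[-18,-7.8,-11],[0,0,-0.4],1],
  [[-23,-10,-11.7],[0,0,-0.5],1],
  [[-28,-12,-11.7],[0,0,-0.589],1],
  [[-33,-14.2,-11.7],[0,0,-0.589],1],
  [[-38,-16.3,-11.7],[0,0,-0.589],1],
  [[-42,-18,-11.7],[0,0,-0.589],1],
  [[-44.4,-19,-11.7],[0,0,-0.589],1],
  [[-44.4,-19,-11.7],[0,0,-0.589],1],
])

```text
time_s: 1.52
eef_pos: [584.2, 212.6, 290.1]
orientation: [[-0.987, -0.162, -0.001], [-0.162, 0.987, -0.001], [0.001, -0.001, -1.0]]
contact_force: [-0.4, 0.7, 0.6]
opening: 1.005
grasp_force: 0.0
```

```bash
python3 - <<'E'
from h import *
from plant import snapshot,sense
s=sense();print(s["eef_pos"],s["time_s"],s["joint_positions"])
d={n:snapshot(n) for n in("wrist","top","side")};pickle.dump(d,open("s1.pkl","wb"))
w=d["wrist"];cv2.imwrite("pics/w1.png",w["frame"])
print(proj(w,(585,214,188)),proj(w,(608,326,205)),proj(w,(656,51,205)))
for c,st,m in blobs(w,(12,120,60),(35,255,255),100): print(c.round(1),st.tolist())
E
```

```text
[584.24672055 212.59022659 290.10840176] 1.525 [-29.16692801  19.12166344   8.39799843  84.42188883  -2.7716597
  76.71019475  78.76287317]
[254.78752669 189.44596228] [355.08122954 230.78332882] [ 93.20064958 232.79937055]
[449.3  38.2] [427, 0, 48, 85, 1418]
[96.7 49.3] [70, 22, 57, 56, 2321]
[258.5 196. ] [233, 160, 52, 79, 2753]
[ 65.2 348. ] [56, 334, 24, 24, 209]
[492.3 378.8] [473, 375, 39, 9, 201]
```

View pics/w1.png

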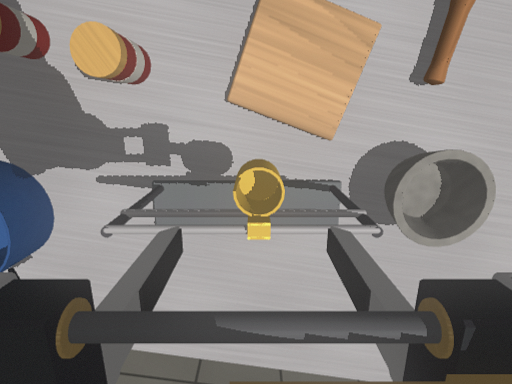

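The wrist view shows the rim centred at about (259,191), the handle at (259,231), and the bar horizontal from (105,231) to (377,231). The cup is therefore about 4 mm further along tool y.

```bash
python3 - <<'E'
from h import *
w=pickle.load(open("s1.pkl","rb"))["wrist"]
m=cv2.inRange(cv2.cvtColor(w["frame"],cv2.COLOR_BGR2HSV),(12,120,60),(35,255,255))[155:245,225:295]
for r in range(0,90,6): print(155+r,(np.flatnonzero(m[r])[[0,-1]]+225).tolist() if m[r].any() else 0)
for uv,z in(((259,191.5),188),((259,231),206),((105,231),203),((377,231),203)): print(onplane(w,uv,z).round(1))
# rim circle projection for candidate
for c in((585,218),(587,218),(590,218)):
    p=np.array([proj(w,(c[0]+28*np.cos(t),c[1]+28*np.sin(t),188)) for t in np.linspace(0,6.28,60)]);print(c,p.min(0).round(1),p.max(0).round(1))
mv((587,218.5,139),99.3)
E
```

```text
155 0
161 [251, 265]
167 [242, 274]
173 [238, 277]
179 [236, 281]
185 [235, 283]
191 [233, 284]
197 [234, 283]
203 [236, 281]
209 [240, 277]
215 [248, 269]
221 [248, 268]
227 [248, 269]
233 [248, 269]
239 0
[586.5 218.9 188. ]
[624.6 225.1 206. ]
[652.8  62.4 203. ]
[605.1 350.1 203. ]
(585, 218) [232.6 164.4] [284.3 214.5]
(587, 218) [232.3 166.2] [283.9 216.1]
(590, 218) [231.9 169. ] [283.4 218.7]
t 1.68 cm [-0.48  0.22 15.16] rot [ 0.    -0.     0.005]
```

Call:
step_arm([
  [[-0.5,0.3,1],[0,0,0],1],
  [[-0.5,0.3,4.5],[0,0,0],1],
  [[-0.5,0.3,8],[0,0,0],1],
  [[-0.5,0.3,11.5],[0,0,0],1],
  [[-0.5,0.3,14],[0,0,0],1],
  [[-0.5,0.3,15.1],[0,0,0],1],
  [[-0.5,0.3,15.1],[0,0,0],1],
  [[-0.5,0.3,15.1],[0,0,0],1],
], newtons=10)

```text
time_s: 2.68
eef_pos: [588.3, 218.7, 140.7]
orientation: [[-0.986, -0.166, 0.001], [-0.166, 0.986, 0.001], [-0.001, 0.0, -1.0]]
contact_force: [-0.1, -0.5, 0.3]
opening: 1.003
grasp_force: 0.0
```

Call:
step_arm([
  [[0,0,0],[0,0,0],0.7],
  [[0,0,0],[0,0,0],0.5],
  [[0,0,0],[0,0,0],0.5],
  [[0,0,0],[0,0,0],0.5],
  [[0,0,0],[0,0,0],0.5],
], newtons=10)

```text
time_s: 3.3
eef_pos: [587.8, 218.2, 139.7]
orientation: [[-0.986, -0.165, 0.0], [-0.165, 0.986, -0.0], [0.0, -0.0, -1.0]]
contact_force: [-0.7, -0.5, 0.3]
opening: 0.595
grasp_force: 10.0
```

Call:
step_arm([
  [[0,0,-0.8],[0,0,0],0.4],
  [[0,0,-2],[0,0,0],0.4],
  [[0,0,-3.5],[0,0,0],0.4],
  [[0,0,-4.8],[0,0,0],0.4],
  [[0,0,-5],[0,0,0],0.4],
  [[0,0,-5],[0,0,0],0.4],
  [[0.8,0,-5],[0,0,0],0.4],
  [[2.5,0,-5],[0,0,0],0.4],
  [[5,0,-5],[0,0,0],0.4],
  [[7.5,0,-5],[0,0,0],0.4],
  [[8.5,0,-5],[0,0,0],0.4],
  [[8.5,0,-5],[0,0,0],0.4],
], newtons=12)

```text
time_s: 4.8
eef_pos: [503.8, 204.3, 189.8]
orientation: [[-0.986, -0.166, 0.0], [-0.166, 0.986, 0.0], [-0.0, 0.0, -1.0]]
contact_force: [1.2, -0.3, -0.6]
opening: 0.594
grasp_force: 12.0
```

```bash
python3 - <<'E'
from h import *
from plant import snapshot
w=snapshot("wrist");cv2.imwrite("pics/w2.png",w["frame"]);pickle.dump(w,open("w2.pkl","wb"))
for c,st,m in blobs(w,(8,70,90),(22,190,255),800): print(st.tolist(),[b.round().tolist() for b in cv2.boxPoints(cv2.minAreaRect(np.argwhere(m)[:,::-1].astype(np.float32)))])
mv((421,257,27.5),99.4)
E
```

```text
[453, 6, 59, 141, 2335] [[451.0, 141.0], [510.0, 5.0], [533.0, 16.0], [475.0, 152.0]]
[218, 19, 185, 188, 21019] [[207.0, 157.0], [266.0, 18.0], [404.0, 76.0], [345.0, 215.0]]
[15, 88, 76, 66, 3969] [[15.0, 88.0], [90.0, 88.0], [90.0, 153.0], [15.0, 153.0]]
[207, 183, 95, 128, 8726] [[207.0, 183.0], [301.0, 183.0], [301.0, 310.0], [207.0, 310.0]]
[149, 375, 322, 9, 1335] [[149.0, 383.0], [149.0, 375.0], [470.0, 375.0], [470.0, 383.0]]
t 4.85 cm [ 7.35  6.58 16.22] rot [-0.     0.     0.002]
```

View pics/w2.png

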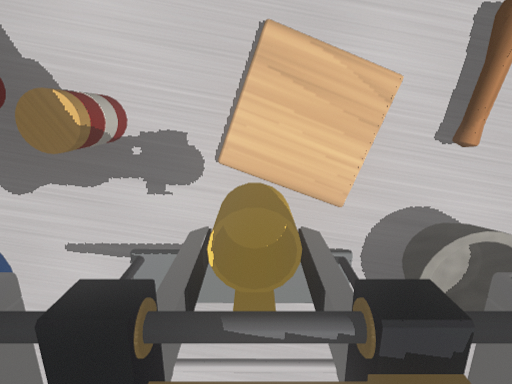

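The cup is free of the rail and held upright, with its rim at about (255,250). The board corners are at (267,19), (403,76), (343,207) and (218,160).

```bash
python3 - <<'E'
from h import *
w=pickle.load(open("w2.pkl","rb"))
c=np.array([onplane(w,p,15)[:2] for p in((267,19),(403,76),(343,207),(218,160))]);print(c.round(),[np.linalg.norm(c[i]-c[i-1]).round() for i in range(4)])
x,y=c.mean(0);print(x,y);mv((x,y,32),99.4)
E
```

```text
[[322. 189.]
 [355. 361.]
 [528. 331.]
 [492. 156.]] [np.float64(174.0), np.float64(175.0), np.float64(176.0), np.float64(179.0)]
424.1386181711382 259.26094913002356
t 4.85 cm [ 7.    6.75 15.77] rot [-0.     0.     0.002]
```

Call:
step_arm([
  [[0.8,0.8,0.5],[0,0,0],0.4],
  [[2.5,2.5,2],[0,0,0],0.4],
  [[4.5,4.3,4],[0,0,0],0.4],
  [[6.3,6,6.5],[0,0,0],0.4],
  [[7,6.7,9.5],[0,0,0],0.4],
  [[7,6.7,12.5],[0,0,0],0.4],
  [[7,6.7,14.5],[0,0,0],0.4],
  [[7,6.7,15.4],[0,0,0],0.4],
  [[7,6.7,15.7],[0,0,0],0.4],
  [[7,6.7,15.7],[0,0,0],0.4],
  [[7,6.7,15.7],[0,0,0],0.4],
])

```text
time_s: 6.22
eef_pos: [424.2, 259.0, 33.2]
orientation: [[-0.986, -0.165, 0.001], [-0.165, 0.986, 0.001], [-0.001, 0.0, -1.0]]
contact_force: [-0.0, 0.7, -0.6]
opening: 0.596
grasp_force: 12.0
```

Call:
step_arm([
  [[0,0,0.1],[0,0,0],0.4],
  [[0,0,0.2],[0,0,0],0.4],
  [[0,0,0.3],[0,0,0],0.4],
  [[0,0,0.3],[0,0,0],0.4],
  [[0,0,0.3],[0,0,0],0.4],
])

```text
time_s: 6.85
eef_pos: [423.9, 258.7, 29.7]
orientation: [[-0.986, -0.165, -0.0], [-0.165, 0.986, -0.0], [0.0, -0.0, -1.0]]
contact_force: [-0.6, -0.1, -0.7]
opening: 0.598
grasp_force: 12.0
```

Call:
step_arm([
  [[0,0,0.1],[0,0,0],0.4],
  [[0,0,0.2],[0,0,0],0.4],
  [[0,0,0.2],[0,0,0],0.4],
  [[0,0,0.2],[0,0,0],0.4],
])

```text
time_s: 7.35
eef_pos: [423.9, 258.7, 27.7]
orientation: [[-0.986, -0.165, 0.0], [-0.165, 0.986, -0.0], [-0.0, -0.0, -1.0]]
contact_force: [0.2, 0.3, -0.8]
opening: 0.595
grasp_force: 12.0
```

Call:
step_arm([
  [[0,0,0.05],[0,0,0],0.4],
  [[0,0,0.1],[0,0,0],0.4],
  [[0,0,0.1],[0,0,0],0.4],
])

```text
time_s: 7.72
eef_pos: [423.8, 258.7, 26.6]
orientation: [[-0.986, -0.165, -0.0], [-0.165, 0.986, -0.0], [0.0, -0.0, -1.0]]
contact_force: [0.2, -0.5, -1.0]
opening: 0.593
grasp_force: 12.0
```

Call:
step_arm([
  [[0,0,0.05],[0,0,0],0.4],
  [[0,0,0.1],[0,0,0],0.4],
  [[0,0,0.1],[0,0,0],0.4],
])

```text
time_s: 8.1
eef_pos: [423.8, 258.7, 25.6]
orientation: [[-0.986, -0.165, -0.0], [-0.165, 0.986, -0.0], [0.0, -0.0, -1.0]]
contact_force: [1.3, 0.9, 0.2]
opening: 0.595
grasp_force: 12.0
```

Call:
step_arm([
  [[0,0,0.05],[0,0,0],0.4],
  [[0,0,0.1],[0,0,0],0.4],
  [[0,0,0.1],[0,0,0],0.4],
])

```text
time_s: 8.48
eef_pos: [423.9, 258.7, 24.8]
orientation: [[-0.986, -0.165, -0.0], [-0.165, 0.986, -0.0], [0.0, -0.0, -1.0]]
contact_force: [-2.3, -0.8, 5.3]
opening: 0.597
grasp_force: 12.0
```

Call:
step_arm([
  [[0,0,-0.05],[0,0,0],0.4],
  [[0,0,-0.05],[0,0,0],0.65],
  [[0,0,-0.05],[0,0,0],0.8],
  [[0,0,-0.05],[0,0,0],1],
  [[0,0,-0.05],[0,0,0],1],
  [[0,0,-0.05],[0,0,0],1],
  [[0,0,-1.5],[0,0,0],1],
  [[0,0,-4.5],[0,0,0],1],
  [[0,0,-9],[0,0,0],1],
  [[0,0,-14],[0,0,0],1],
  [[0,0,-18],[0,0,0],1],
  [[0,0,-18],[0,0,0],1],
])

```text
time_s: 9.98
eef_pos: [425.1, 259.5, 208.4]
orientation: [[-0.986, -0.165, 0.005], [-0.165, 0.986, 0.003], [-0.005, 0.002, -1.0]]
contact_force: [-0.8, 0.7, -0.5]
opening: 0.997
grasp_force: 0.0
```

```bash
python3 - <<'E'
from h import *
from plant import snapshot
w=snapshot("wrist");t=snapshot("top");cv2.imwrite("pics/w3.png",w["frame"]);pickle.dump({"wrist":w,"top":t},open("s3.pkl","wb"))
for c,st,m in blobs(t,(12,150,90),(32,255,255),100): 
    if 120<c[0]<350: print(c.round(1),st.tolist(),onplane(t,c,110).round())
for yaw in(90,): mv((462,-1,165),yaw)
E
```

```text
[291.3 209.4] [283, 202, 17, 16, 207] [ 450. -153.  110.]
[329.  209.9] [321, 202, 17, 16, 212] [ 450. -292.  110.]
[128.6 244.9] [124, 224, 9, 37, 133] [316. 439. 110.]
[163.1 381.5] [146, 380, 37, 4, 112] [-149.  293.  110.]
t 10.07 cm [  0.53 -26.24   4.  ] rot [0.    0.001 0.166]
```

View pics/w3.png

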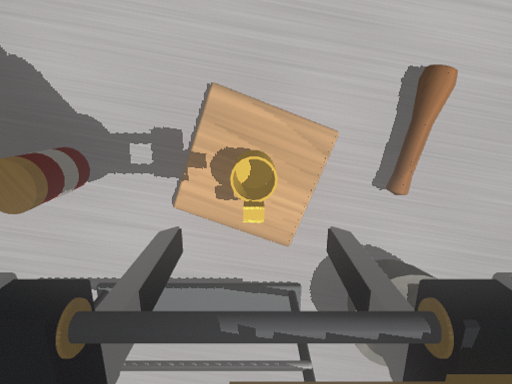

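The cup stands upright on the board, rim at (254,178) and well inside the edges. Next is tin a.

Call:
step_arm([
  [[0,-1.5,0.3],[0,0,0.04],1],
  [[0.1,-5.5,1],[0,0,0.1],1],
  [[0.3,-11,2.5],[0,0,0.166],1],
  [[0.5,-16.5,4],[0,0,0.166],1],
  [[0.5,-21.5,4],[0,0,0.166],1],
  [[0.5,-25,4],[0,0,0.166],1],
  [[0.5,-26.2,4],[0,0,0.166],1],
  [[0.5,-26.2,4],[0,0,0.166],1],
  [[0.5,-26.2,4],[0,0,0.166],1],
])

```text
time_s: 11.2
eef_pos: [462.0, 0.6, 164.4]
orientation: [[-1.0, -0.001, -0.001], [-0.001, 1.0, 0.0], [0.001, 0.0, -1.0]]
contact_force: [-0.5, 0.2, 0.1]
opening: 1.0
grasp_force: 0.0
```

```bash
cat >> h.py <<'E'
def weigh(n=12):
    from plant import sense,snapshot
    f=[];q=[]
    for _ in range(n):
        snapshot("wrist");s=sense();f.append(s["contact_force"]);q.append(s["joint_torque"])
    print("F",np.mean(f,0).round(2),"sd",np.std(f,0).round(2),"tq",np.mean(q,0).round(2),"p",s["eef_pos"].round(1),s["opening"])
E
python3 - <<'E'
from h import *
from plant import snapshot
w=snapshot("wrist");cv2.imwrite("pics/w4.png",w["frame"])
weigh(8)
for c,st,m in blobs(w,(12,120,60),(35,255,255),300): print(c.round(1),st.tolist(),onplane(w,c,110).round())
mv((462,-1,48),90)
E
```

```text
F [0.01 0.12 0.04] sd [0.52 0.42 0.55] tq [-2.000e-02 -5.099e+01  1.970e+00 -3.969e+01  3.000e-02  7.000e-02
 -2.000e-02] p [ 4.623e+02 -4.000e-01  1.647e+02] 1.0003041584785086
[483.9 154.2] [447, 124, 65, 81, 3424] [418. 205. 110.]
[260.7 204.1] [234, 174, 53, 62, 2108] [464.   7. 110.]
t 11.65 cm [ 0.03 -0.06 11.67] rot [-0.  0.  0.]
```

View pics/w4.png

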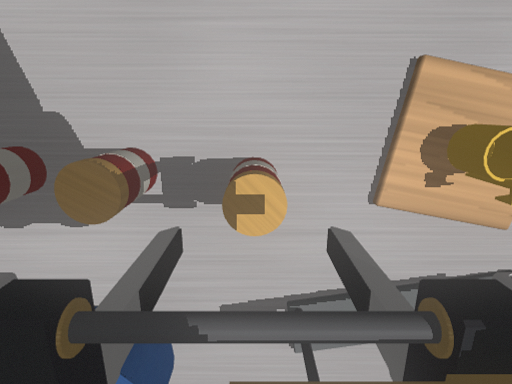

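Tin a's lid is centred at about (255,203), midway between the fingers. I'll descend, grip and lift.

Call:
step_arm([
  [[0,0,1.5],[0,0,0],1],
  [[0,0,4.5],[0,0,0],1],
  [[0,0,8],[0,0,0],1],
  [[0,0,10.7],[0,0,0],1],
  [[0,0,11.7],[0,0,0],1],
  [[0,0,11.7],[0,0,0],0.8],
  [[0,0,11.7],[0,0,0],0.6],
  [[0,0,11.7],[0,0,0],0.4],
  [[0,0,11.7],[0,0,0],0.4],
  [[0,0,11.7],[0,0,0],0.4],
], newtons=20)

```text
time_s: 12.9
eef_pos: [462.8, -0.3, 48.2]
orientation: [[-1.0, -0.0, 0.001], [-0.0, 1.0, 0.0], [-0.001, 0.0, -1.0]]
contact_force: [-0.8, 2.1, 6.9]
opening: 0.636
grasp_force: 20.0
```

Call:
step_arm([
  [[0,0,-0.5],[0,0,0],0.4],
  [[0,0,-1.3],[0,0,0],0.4],
  [[0,0,-2],[0,0,0],0.4],
  [[0,0,-2],[0,0,0],0.4],
  [[0,0,-2],[0,0,0],0.4],
  [[0,0,-2],[0,0,0],0.4],
])

```text
time_s: 13.65
eef_pos: [462.1, -0.5, 67.5]
orientation: [[-1.0, -0.0, -0.0], [-0.0, 1.0, -0.0], [0.0, -0.0, -1.0]]
contact_force: [-0.2, -0.1, -3.8]
opening: 0.635
grasp_force: 20.0
```

```bash
python3 -c "
from h import *
weigh()"
```

```text
F [-0.03  0.05 -4.33] sd [0.5  0.46 0.48] tq [-0.000e+00 -6.117e+01  4.000e+00 -3.406e+01  3.000e-02  6.000e-02
  0.000e+00] p [462.3  -0.5  67.7] 0.6341965602682714
```

The reading is 4.33 N, about 440 g, so tin a is the full one (a light tin would read about 1.4 N). I'll lift it clear.

Call:
step_arm([
  [[0,0,-0.8],[0,0,0],0.4],
  [[0,0,-2.5],[0,0,0],0.4],
  [[0,0,-5],[0,0,0],0.4],
  [[0,0,-7.5],[0,0,0],0.4],
  [[0,0,-10],[0,0,0],0.4],
  [[0,0,-12],[0,0,0],0.4],
  [[0,0,-13],[0,0,0],0.4],
  [[0,0,-13],[0,0,0],0.4],
  [[0,0,-13],[0,0,0],0.4],
  [[0,0,-13],[0,0,0],0.4],
  [[0,0,-13],[0,0,0],0.4],
  [[0,0,-13],[0,0,0],0.4],
], newtons=28)

```text
time_s: 15.75
eef_pos: [462.2, -0.5, 197.5]
orientation: [[-1.0, -0.0, -0.0], [-0.0, 1.0, -0.0], [0.0, -0.0, -1.0]]
contact_force: [0.1, -0.2, -4.1]
opening: 0.636
grasp_force: 28.0
```

```bash
python3 - <<'E'
from h import *
from plant import snapshot
weigh(8)
cv2.imwrite("pics/side5.png",snapshot("side")["frame"])
E
```

```text
F [-0.14 -0.1  -4.25] sd [0.4  0.42 0.48] tq [ 0.000e+00 -5.064e+01  1.530e+00 -4.346e+01  3.000e-02  6.000e-02
  0.000e+00] p [462.3  -0.5 197.7] 0.6333648609980713
```

View pics/side5.png

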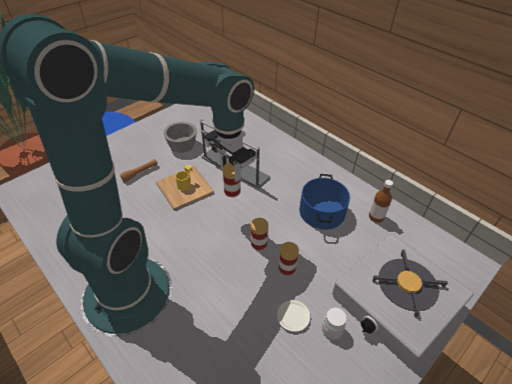

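The side view shows tin a held upright at (232,180), about 15 cm up. The cup stands on the board at (184,182), and the other two tins are still standing at (260,234) and (288,259). Nothing else has moved, so I'm handing in.

```bash
python3 -c "
from plant import close_job
print(close_job())"
```

```text
the job is handed in; nothing more can be done
None
```

The job is handed in: the yellow cup stands upright on the board, released, and the arm is holding tin a, which weighed about 435 g, upright and still with its base about 15 cm up; I did not lift the other two tins, because tin a's weight already marked it as the full one.

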